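# Put the last gold-leaf packs into the trays of their kind

### The arm

A 7-joint arm with a two-finger parallel gripper is mounted at the origin on the work surface. World frame = base frame: x ahead of the robot, y to its left, z up, the work surface at z = 0. Lengths are in mm, angles in degrees, forces in N, time in s.
With the tool pointing down it reaches from about 425 to 1025 mm from the base axis. Payload 9.4 kg.
Tool frame: the origin (TCP) lies at the very end of the fingers, on their centre line; the grasp point (between the pads) lies 19 mm behind it; z points along the fingers, y is the line along which they close (so a half turn about z gives the same grasp; the last joint's range is limited). The gripper opens to 85 mm and grips with 20 to 120 N. Pads are 22 mm wide; open, the fingers measure 114 mm over their backs; the gripper's body (76 mm by 85 mm) begins 54 mm behind the grasp point. The pads swing forward as they close: fully open they stand 13 mm farther back than shut.
Start: joints at [64.017, 34.337, -0.143, 91.639, 0.103, 54.024, -4.572], TCP at [266.752, -674.142, 231.275] pointing down, gripper open.
Joint ranges: [-147.43, 147.43], [-19.82, 112.94], [-74.19, 73.91], [6.32, 146.72], [-59.91, 239.91], [6.04, 106.73], [-150.56, 150.56]. Speed limits (degrees/s): [127.2, 127.2, 172.46, 172.46, 180, 180, 180].

### API

Orientations are given as [roll, pitch, yaw] about the fixed x, y, z axes, in that order (R = Rz(yaw) Ry(pitch) Rx(roll)).
In Python, from rig import bot, viewer gives the robot as it stands.
- The arm moves only by the tool move_arm, never from a script. Its arguments are lists of equal length, an entry for each row: "slide": the shift along the tool's x, y, z normalised to -1 to 1, where 1 is 20 mm, a list of three; "angular": the turn, a rotation vector about the tool's x, y, z normalised to -1 to 1, where 1 is pi/2 rad, a list of three; "hand": the opening, from 0 (shut) to 1 (fully open). In form: {"slide": [[tx, ty, tz], ...], "angular": [[rx, ry, rz], ...], "hand": [hand, ...]}. A call has 1 to 12 rows; each row shifts and turns the commanded pose from where the row before left it, along the tool's axes as they then stand; what a row does not reach is not made up. A row lasts 1/12 s, in which the tool goes at most 41.7 mm and 7.16 degrees, less where a joint would pass 70% of its speed; a pose out of reach is approached as far as the arm can. A call with a number of a shift or a turn outside -1 to 1 is refused whole. A call with a gripper value outside its range is refused whole. The fingers move at their own pace and stop on an object; "grip_force" is the grip in N (left out, the last holds). Time passes only in rows, so rows that do not move let the fingers close. It gives the time, the measured TCP pose, the force, the opening and the grip force at its end, in the units of the state.
- bot.state(): the state, without advancing time (a new reading comes with each control period).
- viewer.get_image(name): name is "scene" or "top" or "wrist"; returns the picture (400x640x3 uint8, red, green, blue); there is no depth.
- viewer.camera_params(name): a dict with "fx", "fy", "cx", "cy" (pixels), "k1" (the pictures are not rectified: a ray, as slopes to the right and down, at radius r is drawn at 1 + k1 r^2 times it, then the intrinsics apply), "T" (4x4, takes a point from camera to world coordinates). Camera axes: x right, y down, z forward; pixel columns grow to the right and rows downward; lengths in mm; the calibration is good to about 2 mm. A picture is of the moment at which its call begins: read the wrist's pose just before it. camera_params takes no time and is no camera call; for the wrist camera it gives the pose at the moment of the call.
- bot.hand_in(): hands the job in; it is judged then, once.
The state is a dict: "clock": time; "joint_pos": joint angles; "joint_velocities": joint speeds; "effort": joint torques, N m; "ee_pos": TCP position; "ee_rot": TCP orientation; "ft_force": force on the tool from outside, world axes, zero at the start; "ft_torque": the same for the moment, N m; "gripper_width": opening from 0.0 (shut) to 1.0 (fully open); "gripper_force": force on a finger pad.
Only numpy, scipy, OpenCV 4.12 (cv2) and the standard library are available. Lean on these libraries where they do the work, as an engineer would, in place of code of your own. Each camera call takes 0.05 s, during which the arm holds its last target. There are 200 camera calls.

### The job

Put the four loose packs away in the wooden trays, each in a free bay of the tray that already holds a pack of the same kind: the two square leaf blocks, the narrow strip block and the jar of flakes. Only one pack goes in a bay; every pack stands upright and flat on the bay floor, the blocks square to the bay walls. Set the packs down gently, do not drop them, and leave the packs that are already in the trays where they are.

Things in the scene. Friction and masses are not known exactly. Their poses are not given: they have to be found in the camera images.
- square_a: One of two like loose square leaf blocks on the table: gold leaf pressed hard between two thin wooden boards, with crossed steel straps; gold edges. 50 x 50 mm, 36 mm high, rigid, about 110 g. Origin: centre of the underside; x and y along its sides, z up. Either square block may take either free bay of tray_square.
- square_b: The other loose square leaf block, the same in all respects as square_a.
- strip: Loose narrow strip-leaf block, made like the square ones with two steel straps across: 26 mm (x) by 64 mm (y), 36 mm high, rigid, about 70 g. Origin: centre of the underside; z up.
- jar: Loose round glass jar of gold flakes with a flat steel screw lid, standing upright: 42 mm diameter (glass and lid alike), 50 mm high, the lid being the top 14 mm; about 90 g. Origin: centre of the underside; z up.
- tray_square: Low wooden tray for square blocks: three bays in a row along its y, each 74 x 74 mm inside, at y = -78, 0 and +78 mm; outside 82 (x) by 238 (y) mm. Fixed. Walls and dividers 4 mm thick, tops 12 mm and bay floors 4 mm above the table. Origin: centre of the underside, z up. The bay at y = +78 mm holds square_packed, the other two start free.
- tray_strip: Low wooden tray for strip blocks: two bays end to end along its y, each 50 (x) by 86 (y) mm inside, at y = -45 and +45 mm; outside 58 (x) by 184 (y) mm. Fixed. Walls and dividers 4 mm thick, tops 12 mm and bay floors 4 mm above the table. Origin: centre of the underside, z up. The bay at y = -45 mm holds strip_packed, the one at y = +45 mm starts free.
- tray_jar: Low wooden tray for jars: two bays in a row along its y, each 66 x 66 mm inside, at y = -35 and +35 mm; outside 74 (x) by 144 (y) mm. Fixed. Walls and dividers 4 mm thick, tops 12 mm and bay floors 4 mm above the table. Origin: centre of the underside, z up. The bay at y = +35 mm holds jar_packed, the one at y = -35 mm starts free.
- square_packed: Square leaf block, the same as square_a, already in the end bay of tray_square. Loose; must stay where it is.
- strip_packed: Strip block, the same as strip, already in one bay of tray_strip. Loose; must stay where it is.
- jar_packed: Jar, the same as jar, already in one bay of tray_jar. Loose; must stay where it is.
Mind the look-alikes: they are no part of the job. Leave any turquoise look-alike of the strip alone. What is shaped like the square_b but blue is not meant.

How it is judged:
By the outcome, as a careful person would: the job done as asked, in the order asked, and still so for the second after the job is handed in, with the robot touching nothing.
It also fails if it takes over 93 s, if anything falls off the work surface, if the arm or the gripper's body presses on something with over 40 N, if the wrist force passes 120 N, or if a joint passes its speed limit or range.

## Working session

There is one attempt and no reset: what is moved stays moved. The work goes in short steps, Python scripts to look and compute and a tool call to move; the robot and the scene stay as the last step left them, time stands still between calls to the robot, and variables do not carry over. Pictures are saved under pics/ and viewed, at most 14 in all, crops included, and the job is handed in when it is done.

Besides the shell and the picture viewer there is one more tool, called after ">>>" as name(argument=value, ...) on one line, values as JSON. move_arm: Moves the arm, as the interface text tells. Its arguments: {"type":"object","properties":{"slide":{"type":"array","items":{"type":"array","items":{"type":"number"}}},"angular":{"type":"array","items":{"type":"array","items":{"type":"number"}}},"hand":{"type":"array","items":{"type":"number"}},"grip_force":{"type":"number"}},"required":["slide","angular","hand"]}

```bash
mkdir -p pics; ls; python3 - <<'E'
from rig import bot, viewer
import cv2
for n in("top","scene"):
    cv2.imwrite(f"pics/{n}0.png",cv2.cvtColor(viewer.get_image(n),cv2.COLOR_RGB2BGR))
    print(viewer.camera_params(n))
print(bot.state())
E
```

```text
pics
{'fx': 443.54775382497235, 'fy': 443.54775382497235, 'cx': 327.72039921357276, 'cy': 197.18379001152724, 'k1': -0.021858062198237743, 'T': array([[ 1.69264653e-05, -9.89318305e-01,  1.45771365e-01,
         2.83559634e+02],
       [-9.99903108e-01,  2.01243969e-03,  1.37740924e-02,
         5.01551904e+01],
       [-1.39203179e-02, -1.45757474e-01, -9.89222414e-01,
         1.11040364e+03],
       [ 0.00000000e+00,  0.00000000e+00,  0.00000000e+00,
         1.00000000e+00]])}
{'fx': 394.67159885387724, 'fy': 394.67159885387724, 'cx': 325.4282193053142, 'cy': 193.38924798722104, 'k1': -0.0810343220737763, 'T': array([[ 6.31014947e-01,  6.39767046e-01, -4.38769031e-01,
         8.20466850e+02],
       [ 7.75714283e-01, -5.27170579e-01,  3.46927273e-01,
        -2.50929362e+02],
       [-9.35348769e-03, -5.59275699e-01, -8.28928950e-01,
         7.65045925e+02],
       [ 0.00000000e+00,  0.00000000e+00,  0.00000000e+00,
         1.00000000e+00]])}
{'clock': 0.1, 'joint_pos': array([64.01765169, 34.38081073, -0.14537978, 91.67531197,  0.10395935,
       54.02371782, -4.57292347]), 'joint_velocities': array([-0.03555669, -0.15855766,  0.01846772, -0.11779677,  0.01745458,
        0.08845516, -0.06933056]), 'effort': array([ 4.50426538e-03, -7.77991605e+01,  1.56994253e+00, -2.58626086e+01,
        1.26414929e-02,  5.53568912e-03, -5.87847381e-06]), 'ee_pos': array([ 266.57721635, -673.77037609,  230.49878882]), 'ee_rot': array([-1.79920697e+02,  8.29960916e-03,  2.15905996e+01]), 'ft_force': array([-0.80884987,  0.55931842,  0.05581259]), 'ft_torque': array([ 0.03610419, -0.01467053, -0.03352112]), 'gripper_force': 0.0, 'gripper_width': 0.999001953288217}
```

View pics/top0.png

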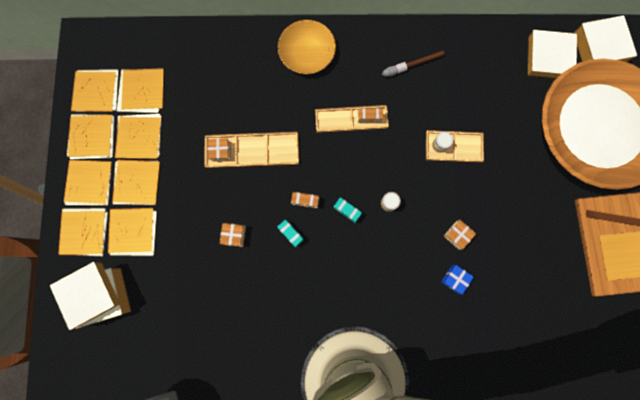

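View pics/scene0.png

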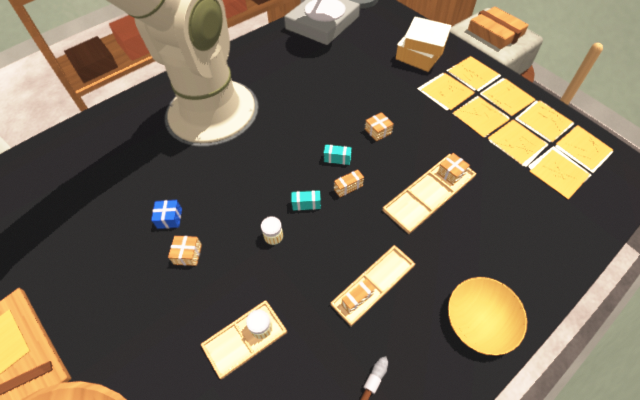

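The top view shows these loose packs:
- Gold squares with crossed straps at (232,235) and (460,234).
- A gold strip at (305,200).
- A jar at (391,201).

The look-alikes are blue at (458,279) and turquoise at (348,210) and (290,233), and I'll leave those alone. The trays are at (251,149) for squares, (352,118) for strips and (455,146) for jars.

Next I'll confirm this in a crop and fit poses by silhouette.

```bash
cat > h.py <<'E'
import numpy as np, cv2
from scipy.optimize import minimize
from rig import bot, viewer
def proj(P,c):
    T=np.array(c["T"]); q=(np.asarray(P,float)-T[:3,3])@T[:3,:3]
    s=q[:,:2]/q[:,2:]; s=s*(1+c["k1"]*(s**2).sum(1,keepdims=True))
    return s*[c["fx"],c["fy"]]+[c["cx"],c["cy"]]
def ground(u,v,z,c):
    from scipy.optimize import fsolve
    return fsolve(lambda p: proj([[p[0],p[1],z]],c)[0]-[u,v],[600,0])
def box(x,y,a,lx,ly,h,rnd=False,z0=0):
    if rnd: t=np.linspace(0,2*np.pi,40); p=np.c_[np.cos(t),np.sin(t)]*lx/2
    else: p=np.array([[1,1],[1,-1],[-1,-1],[-1,1]])*[lx/2,ly/2]
    r=np.radians(a); p=p@np.array([[np.cos(r),np.sin(r)],[-np.sin(r),np.cos(r)]])+[x,y]
    return np.r_[np.c_[p,np.full(len(p),z0)],np.c_[p,np.full(len(p),z0+h)]]
def fit(img,c,seed,dims,a0s,rnd=False,thr=60,z0=0,S=6,R=60):
    u0,v0=seed[0]-R,seed[1]-R
    g=img[v0:v0+2*R,u0:u0+2*R].max(2)
    g=cv2.resize(g,None,fx=S,fy=S,interpolation=cv2.INTER_CUBIC)
    n,l=cv2.connectedComponents((g>thr).astype(np.uint8))
    k=l[R*S,R*S]; m=(l==k).astype(np.uint8); 
    cs,_=cv2.findContours(m,cv2.RETR_EXTERNAL,cv2.CHAIN_APPROX_NONE); m[:]=0; cv2.drawContours(m,cs,-1,1,-1)
    def cost(p):
        q=(proj(box(p[0],p[1],p[2],*dims,rnd,z0),c)-[u0,v0]+.5)*S-.5
        r=np.zeros_like(m); cv2.fillConvexPoly(r,np.round(cv2.convexHull(q.astype(np.float32))*16).astype(np.int32),1,shift=4)
        return (r!=m).sum()/m.sum()
    g0=ground(*seed,20,c); best=None
    for a in a0s:
        s=minimize(cost,[*g0,a],method="Nelder-Mead",options=dict(initial_simplex=[[*g0,a],[g0[0]+8,g0[1],a],[g0[0],g0[1]+8,a],[*g0,a+12]],xatol=.05,fatol=1e-5))
        if best is None or s.fun<best.fun: best=s
    return np.round(best.x,1),round(best.fun,3)
E
python3 - <<'E'
from h import *
im=cv2.cvtColor(cv2.imread("pics/top0.png"),cv2.COLOR_BGR2RGB); c=viewer.camera_params("top")
A=[-75,-45,-15,15,45,75]
for n,s,d,r in [("sqL",(232,235),(50,50,36),0),("sqR",(460,234),(50,50,36),0),("strip",(305,200),(26,64,36),0),("jar",(391,201),(42,42,50),1),
  ("blue",(458,279),(50,50,36),0),("tq1",(348,210),(26,64,36),0),("tq2",(290,233),(26,64,36),0),
  ("Tsq",(251,149),(82,238,12),0),("Tst",(352,122),(58,184,12),0),("Tj",(462,146),(74,144,12),0)]:
    print(n,*[fit(im,c,s,d,[0] if r else (A if n[0]!='T' else [0,-8,8]),bool(r),thr=t) for t in(45,75)])
cv2.imwrite("pics/c1.png",cv2.resize(cv2.imread("pics/top0.png")[95:300,195:495],None,fx=2.6,fy=2.6,interpolation=cv2.INTER_CUBIC))
E
```

```text
sqL (array([352. , 301.4, -91.3]), np.float64(0.136)) (array([351.8, 301.9,  -5.4]), np.float64(0.067))
sqR (array([ 351.6, -257.6,  -38.9]), np.float64(0.123)) (array([ 351.5, -257.1,  -40.8]), np.float64(0.065))
strip (array([439.4, 123.6,  -6.2]), np.float64(0.171)) (array([438.7, 122.8,  -8.7]), np.float64(0.087))
jar (array([433. , -89.2,   5.1]), np.float64(0.132)) (array([433.3, -87.8,   3. ]), np.float64(0.05))
blue (array([ 243.5, -246.9,  -38.6]), np.float64(0.123)) (array([ 243.6, -247.4,  -35.7]), np.float64(0.06))
tq1 (array([413.4,  18.2, -34.7]), np.float64(0.177)) (array([414.1,  17.5, -35.7]), np.float64(0.093))
tq2 (array([356. , 158.5, -50.9]), np.float64(0.17)) (array([355.8, 158.6, 130.4]), np.float64(0.098))
Tsq (array([570.4, 262.2,   2.4]), np.float64(0.069)) (array([571. , 261.9,   2.3]), np.float64(0.039))
Tst (array([651.7,   6.6,   3.2]), np.float64(0.089)) (array([652.8,   5.7,   3.3]), np.float64(0.044))
Tj (array([ 578.4, -257.3,   -3. ]), np.float64(0.076)) (array([ 578.4, -257.7,   -3. ]), np.float64(0.039))
```

View pics/c1.png

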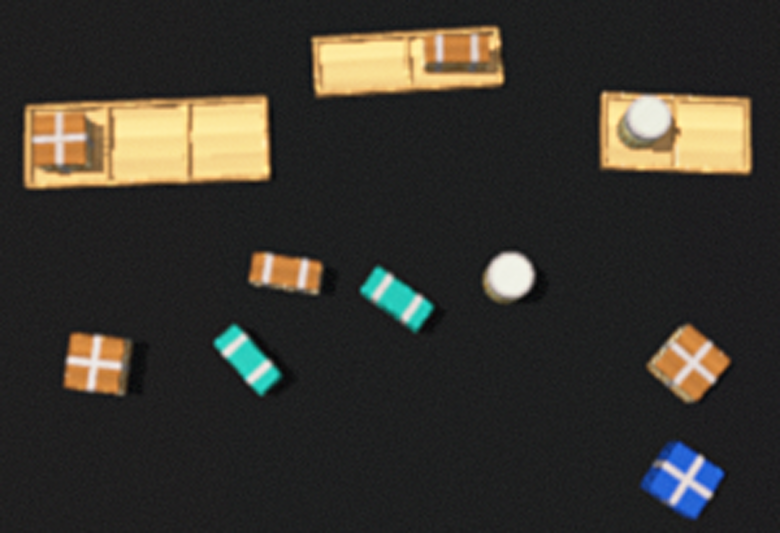

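The crop confirms it: the gold squares are at crop (97,363) and (690,362), the gold strip at (287,272) and the jar at (510,277). The blue square at (683,480) and the turquoise strips at (397,298) and (248,360) are the decoys. The trays have packed items in the expected bays.

I'll start with the right-hand square: rotate, then travel.

```bash
cat >> h.py <<'E'
def go(x,y,z,yaw):
    s=bot.state(); p=s["ee_pos"]; e=s["ee_rot"]; a=np.radians(yaw)
    d=np.array([x,y,z])-p
    print("t",s["clock"],"p",p.round(1),"rot",e.round(2),"w",round(s["gripper_width"],3),"F",s["ft_force"].round(1))
    print("tool-z turn units",round(-((yaw-e[2]+180)%360-180)/90,4),"slides at target yaw",np.round([d@[np.cos(a),np.sin(a),0]/20,d@[np.sin(a),-np.cos(a),0]/20,-d[2]/20],3))
E
```

>>> move_arm(slide=[[0, 0, 1], [0, 0, 1], [0, 0, 1], [0, 0, 1], [0, 0, 1], [0.984, -0.534, 0], [0.984, -0.534, 0], [0.984, -0.534, 0], [0.984, -0.534, 0], [0.984, -0.534, 0], [0.984, -0.534, 0], [0.984, -0.534, 0]], angular=[[0, 0, -0.063], [0, 0, -0.063], [0, 0, -0.063], [0, 0, -0.063], [0, 0, -0.063], [0, 0, 0], [0, 0, 0], [0, 0, 0], [0, 0, 0], [0, 0, 0], [0, 0, 0], [0, 0, 0]], hand=[1, 1, 1, 1, 1, 1, 1, 1, 1, 1, 1, 1], grip_force=40)

```text
clock: 1.1
ee_pos: [298.1, -519.4, 131.0]
ee_rot: [-180.0, -0.0, 49.9]
ft_force: [0.3, 0.2, -0.2]
gripper_width: 1.0
gripper_force: 0.0
```

>>> move_arm(slide=[[0.984, -0.534, 0], [0.984, -0.534, 0], [0.984, -0.534, 0], [0.984, -0.534, 0], [0.984, -0.534, 0], [0.984, -0.534, 0], [0.984, -0.534, 0], [0.984, -0.534, 0], [0.984, -0.534, 0], [0.984, -0.534, 0], [0.984, -0.534, 0], [0.984, -0.534, 0]], angular=[[0, 0, 0], [0, 0, 0], [0, 0, 0], [0, 0, 0], [0, 0, 0], [0, 0, 0], [0, 0, 0], [0, 0, 0], [0, 0, 0], [0, 0, 0], [0, 0, 0], [0, 0, 0]], hand=[1, 1, 1, 1, 1, 1, 1, 1, 1, 1, 1, 1])

```text
clock: 2.1
ee_pos: [352.1, -256.3, 131.2]
ee_rot: [-180.0, 0.0, 49.9]
ft_force: [1.0, 0.8, 0.1]
gripper_width: 1.001
gripper_force: 0.0
```

```bash
python3 - <<'E'
from h import *
cv2.imwrite("pics/w1.png",cv2.cvtColor(viewer.get_image("wrist"),cv2.COLOR_RGB2BGR))
c=viewer.camera_params("wrist"); print(proj(box(351.5,-257.2,-40,50,50,36),c).round(0).tolist())
go(351.5,-257.2,12,50)
E
```

```text
[[352.0, 164.0], [350.0, 222.0], [290.0, 222.0], [289.0, 164.0], [356.0, 175.0], [354.0, 240.0], [287.0, 240.0], [285.0, 175.0]]
t 2.15 p [ 352.7 -252.4  131.1] rot [-1.7989e+02 -8.0000e-02  5.0150e+01] w 1.0 F [ 0.6  5.4 -0.5]
tool-z turn units 0.0016 slides at target yaw [-0.224  0.11   5.955]
```

View pics/w1.png

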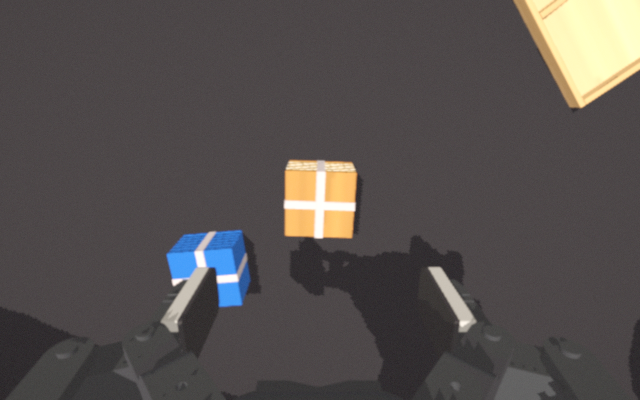

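The wrist view agrees with the prediction to about 3 px: block top at (285..356, 172..237) against a predicted (285..356, 175..240). The pack is gold and the blue one sits apart from it, so I'll descend and grasp.

>>> move_arm(slide=[[0, 0, 0.5], [0, 0, 1], [0, 0, 1], [0, 0, 1], [0, 0, 1], [0, 0, 0.8], [0, 0, 0.4], [0, 0, 0.25], [0, 0, 0], [0, 0, 0], [0, 0, 0], [0, 0, 0]], angular=[[0, 0, 0], [0, 0, 0], [0, 0, 0], [0, 0, 0], [0, 0, 0], [0, 0, 0], [0, 0, 0], [0, 0, 0], [0, 0, 0], [0, 0, 0], [0, 0, 0], [0, 0, 0]], hand=[1, 1, 1, 1, 1, 1, 1, 1, 1, 0, 0, 0], grip_force=40)

```text
clock: 3.15
ee_pos: [351.5, -258.4, 23.6]
ee_rot: [-179.9, 0.2, 49.9]
ft_force: [-0.0, 0.2, 0.5]
gripper_width: 0.605
gripper_force: 0.0
```

>>> move_arm(slide=[[0, 0, 0], [0, 0, 0], [0, 0, 0], [0, 0, 0]], angular=[[0, 0, 0], [0, 0, 0], [0, 0, 0], [0, 0, 0]], hand=[0, 0, 0, 0])

```text
clock: 3.48
ee_pos: [351.5, -258.4, 24.0]
ee_rot: [-179.9, 0.2, 49.9]
ft_force: [-0.8, 0.2, 6.7]
gripper_width: 0.569
gripper_force: 39.9
```

```bash
python3 -c "
from h import *
go(574,184.1,100,92.3)"
```

```text
t 3.4833 p [ 351.5 -258.4   24. ] rot [-179.9     0.21   49.92] w 0.569 F [-0.8  0.2  6.7]
tool-z turn units -0.4709 slides at target yaw [21.661 12.002 -3.802]
```

```bash
python3 -c "
from h import *
s=bot.state();print(s['joint_pos'].round(1),s['joint_velocities'].round(1),s['ft_torque'].round(2))"
```

```text
[ 32.9  38.2  -6.  137.2  38.8   6.2 -50.5] [-0.  -0.   0.   0.   0.  -0.1 -0.1] [ 0.08  0.16 -0.13]
```

Joint 6 is at its limit, so the hand stopped at z=24. That still leaves a workable grip on the upper third of the block. I'll lift and see.

>>> move_arm(slide=[[0, 0, 0], [0, 0, -0.3], [0, 0, -0.6], [0, 0, -0.8], [0, 0, -1], [0, 0, -1], [0, 0, -0.5], [0, 0, 0], [0, 0, 0]], angular=[[0, 0, 0], [0, 0, 0], [0, 0, 0], [0, 0, 0], [0, 0, 0], [0, 0, 0], [0, 0, 0], [0, 0, 0], [0, 0, 0]], hand=[0, 0, 0, 0, 0, 0, 0, 0, 0], grip_force=60)

```text
clock: 4.23
ee_pos: [351.8, -258.4, 107.9]
ee_rot: [-179.9, 0.2, 49.9]
ft_force: [-0.6, 0.2, -0.9]
gripper_width: 0.56
gripper_force: 62.2
```

```bash
python3 - <<'E'
from h import *
go(574,184.1,105,92.3)
cv2.imwrite("pics/w2.png",cv2.cvtColor(viewer.get_image("wrist"),cv2.COLOR_RGB2BGR))
E
```

```text
t 4.2333 p [ 351.8 -258.4  107.9] rot [-179.91    0.18   49.9 ] w 0.56 F [-0.6  0.2 -0.9]
tool-z turn units -0.4711 slides at target yaw [21.664 11.99   0.143]
```

View pics/w2.png

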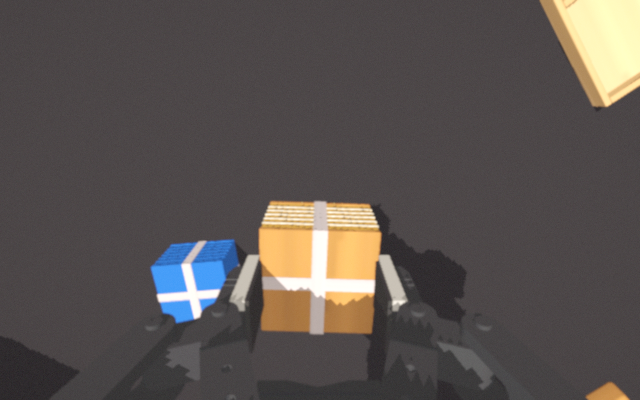

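The block is held squarely and upright between the pads, at (262..380, 205..332). I'll carry it to the free end bay of the square tray.

>>> move_arm(slide=[[0, 0, 0], [0, 0, 0], [0, 0, 0], [0, 0, 0], [0, 0, 0], [0, 0, 0], [0.5, 0.28, 0], [0.98, 0.545, 0], [0.98, 0.545, 0], [0.98, 0.545, 0], [0.98, 0.545, 0], [0.98, 0.545, 0]], angular=[[0, 0, -0.0785], [0, 0, -0.0785], [0, 0, -0.0785], [0, 0, -0.0785], [0, 0, -0.0785], [0, 0, -0.0785], [0, 0, 0], [0, 0, 0], [0, 0, 0], [0, 0, 0], [0, 0, 0], [0, 0, 0]], hand=[0, 0, 0, 0, 0, 0, 0, 0, 0, 0, 0, 0])

```text
clock: 5.28
ee_pos: [407.2, -146.4, 105.8]
ee_rot: [-179.6, -0.0, 92.4]
ft_force: [-0.4, 0.0, -1.2]
gripper_width: 0.567
gripper_force: 62.2
```

>>> move_arm(slide=[[0.98, 0.545, 0], [0.98, 0.545, 0], [0.98, 0.545, 0], [0.98, 0.545, 0], [0.98, 0.545, 0], [0.98, 0.545, 0], [0.98, 0.545, 0], [0.98, 0.545, 0], [0.98, 0.545, 0], [0.98, 0.545, 0], [0.98, 0.545, 0], [0.98, 0.545, 0]], angular=[[0, 0, 0], [0, 0, 0], [0, 0, 0], [0, 0, 0], [0, 0, 0], [0, 0, 0], [0, 0, 0], [0, 0, 0], [0, 0, 0], [0, 0, 0], [0, 0, 0], [0, 0, 0]], hand=[0, 0, 0, 0, 0, 0, 0, 0, 0, 0, 0, 0])

```text
clock: 6.28
ee_pos: [528.1, 93.7, 104.7]
ee_rot: [-179.6, 0.1, 92.4]
ft_force: [0.0, 0.3, 0.1]
gripper_width: 0.564
gripper_force: 62.2
```

>>> move_arm(slide=[[0.98, 0.545, 0], [0.98, 0.545, 0], [0.98, 0.545, 0], [0.6, 0.33, 0], [0.3, 0.16, 0], [0, 0, 0], [0, 0, 0], [0, 0, 0]], angular=[[0, 0, 0], [0, 0, 0], [0, 0, 0], [0, 0, 0], [0, 0, 0], [0, 0, 0], [0, 0, 0], [0, 0, 0]], hand=[0, 0, 0, 0, 0, 0, 0, 0])

```text
clock: 6.95
ee_pos: [567.2, 169.3, 105.4]
ee_rot: [-179.7, 0.1, 92.3]
ft_force: [-0.1, -0.4, -0.7]
gripper_width: 0.56
gripper_force: 62.2
```

```bash
python3 - <<'E'
from h import *
im=viewer.get_image("wrist")
cv2.imwrite("pics/w3.png",cv2.cvtColor(im,cv2.COLOR_RGB2BGR))
c=viewer.camera_params("wrist")
print("Tsq top outline pred",proj(box(571,262,2.3,82,238,12)[4:],c).round(0).tolist())
b=box(574.1,184.1,2.3,74,74,8,z0=4);print("bay top pred",proj(b[4:],c).round(0).tolist())
go(574,182.5,29,92.3)
E
```

```text
Tsq top outline pred [[412.0, -189.0], [383.0, 237.0], [272.0, 236.0], [252.0, -188.0]]
bay top pred [[384.0, 130.0], [378.0, 232.0], [277.0, 231.0], [273.0, 129.0]]
t 7.0 p [567.3 169.3 105.6] rot [-1.7968e+02  1.1000e-01  9.2270e+01] w 0.561 F [-0.   0.8  0.1]
tool-z turn units -0.0004 slides at target yaw [0.645 0.36  3.831]
```

View pics/w3.png

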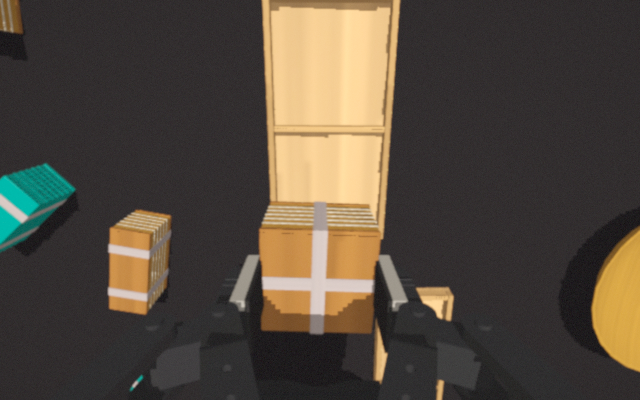

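The divider edge at row ~129 and the bay walls at columns 272 and 385 match the prediction, so the tray fit is good. I'll correct xy and lower to just above the floor.

>>> move_arm(slide=[[0.4, 0.2, 0], [0.245, 0.16, 0.3], [0, 0, 0.6], [0, 0, 0.8], [0, 0, 0.8], [0, 0, 0.6], [0, 0, 0.4], [0, 0, 0.2], [0, 0, 0], [0, 0, 0]], angular=[[0, 0, 0], [0, 0, 0], [0, 0, 0], [0, 0, 0], [0, 0, 0], [0, 0, 0], [0, 0, 0], [0, 0, 0], [0, 0, 0], [0, 0, 0]], hand=[0, 0, 0, 0, 0, 0, 0, 0, 0, 0])

```text
clock: 7.83
ee_pos: [574.3, 184.3, 31.9]
ee_rot: [-179.7, 0.0, 92.3]
ft_force: [0.4, -0.3, -0.1]
gripper_width: 0.554
gripper_force: 62.2
```

>>> move_arm(slide=[[0, 0, 0.06], [0, 0, 0.06], [0, 0, 0], [0, 0, 0]], angular=[[0, 0, 0], [0, 0, 0], [0, 0, 0], [0, 0, 0]], hand=[0, 0, 0, 0])

```text
clock: 8.17
ee_pos: [574.4, 184.1, 29.8]
ee_rot: [-179.8, 0.0, 92.3]
ft_force: [-0.1, 0.4, -1.6]
gripper_width: 0.56
gripper_force: 62.2
```

>>> move_arm(slide=[[0, 0, 0.05], [0, 0, 0], [0, 0, 0]], angular=[[0, 0, 0], [0, 0, 0], [0, 0, 0]], hand=[0, 0, 0])

```text
clock: 8.42
ee_pos: [574.2, 184.1, 28.5]
ee_rot: [-179.7, 0.0, 92.3]
ft_force: [0.7, 0.6, -1.2]
gripper_width: 0.56
gripper_force: 62.2
```

>>> move_arm(slide=[[0, 0, 0.05], [0, 0, 0], [0, 0, 0]], angular=[[0, 0, 0], [0, 0, 0], [0, 0, 0]], hand=[0, 0, 0])

```text
clock: 8.67
ee_pos: [574.2, 184.2, 28.2]
ee_rot: [-179.8, 0.1, 92.3]
ft_force: [-3.1, -1.8, 8.0]
gripper_width: 0.562
gripper_force: 63.2
```

Contact at 8 N, so it's on the bay floor. I'll release, rise and travel toward the left square.

>>> move_arm(slide=[[0, 0, 0], [0, 0, 0], [0, 0, 0], [0, 0, 0], [0, 0, -0.3], [0, 0, -0.8], [0, 0, -1], [0, 0, -1], [0, 0, -0.9]], angular=[[0, 0, 0], [0, 0, 0], [0, 0, 0], [0, 0, 0], [0, 0, 0], [0, 0, 0], [0, 0, 0], [0, 0, 0], [0, 0, 0.07]], hand=[0.7, 0.9, 0.9, 0.9, 0.9, 0.9, 0.9, 0.9, 1])

```text
clock: 9.42
ee_pos: [574.5, 184.0, 108.6]
ee_rot: [-179.7, 0.0, 86.1]
ft_force: [0.9, -0.7, 0.9]
gripper_width: 0.996
gripper_force: 0.0
```

>>> move_arm(slide=[[0.425, -0.957, 0], [0.425, -0.957, 0], [0.425, -0.957, 0], [0.425, -0.957, 0], [0.425, -0.957, 0], [0.425, -0.957, 0], [0.425, -0.957, 0], [0.425, -0.957, 0], [0.425, -0.957, 0], [0.425, -0.957, 0], [0.425, -0.957, 0], [0.425, -0.957, 0]], angular=[[0, 0, 0], [0, 0, 0], [0, 0, 0], [0, 0, 0], [0, 0, 0], [0, 0, 0], [0, 0, 0], [0, 0, 0], [0, 0, 0], [0, 0, 0], [0, 0, 0], [0, 0, 0]], hand=[1, 1, 1, 1, 1, 1, 1, 1, 1, 1, 1, 1])

```text
clock: 10.42
ee_pos: [351.6, 302.3, 108.8]
ee_rot: [-179.8, 0.0, 86.0]
ft_force: [1.1, -0.6, -0.6]
gripper_width: 1.005
gripper_force: 0.0
```

>>> move_arm(slide=[[0, 0, 0], [0, 0, 0], [0, 0, 0]], angular=[[0, 0, 0], [0, 0, 0], [0, 0, 0]], hand=[1, 1, 1])

```text
clock: 10.67
ee_pos: [352.9, 301.8, 108.6]
ee_rot: [-179.8, 0.1, 86.0]
ft_force: [-1.1, -1.1, -0.1]
gripper_width: 1.004
gripper_force: 0.0
```

```bash
python3 - <<'E'
from h import *
im=viewer.get_image("wrist")
cv2.imwrite("pics/w4.png",cv2.cvtColor(im,cv2.COLOR_RGB2BGR))
c=viewer.camera_params("wrist")
for a in (-1,-5): print("pred",a,proj(box(351.8,301.7,a,50,50,36)[4:],c).round(0).tolist())
go(351.8,301.7,12,86)
E
```

```text
pred -1 [[352.0, 174.0], [354.0, 246.0], [281.0, 249.0], [274.0, 178.0]]
pred -5 [[355.0, 177.0], [351.0, 248.0], [278.0, 247.0], [276.0, 175.0]]
t 10.7167 p [353.2 301.5 108.5] rot [-1.7977e+02  7.0000e-02  8.5990e+01] w 0.999 F [ 0.2  0.2 -0.2]
tool-z turn units -0.0001 slides at target yaw [ 4.000e-03 -7.000e-02  4.825e+00]
```

View pics/w4.png

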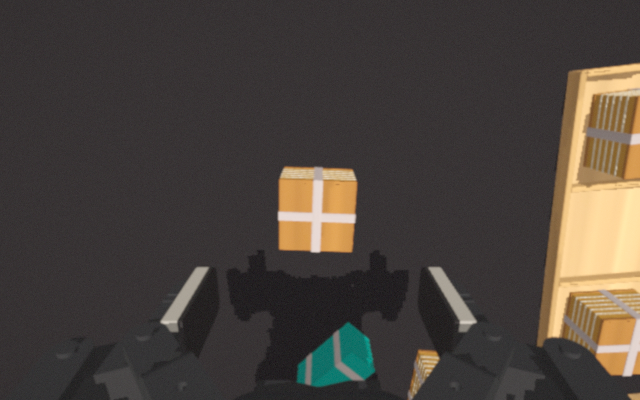

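The block is at (278..356, 180..251) and turned about -5°, within ~2 mm of the prediction. Placed square 1 is visible in its bay at right. I'll descend and grasp.

>>> move_arm(slide=[[-0.1, 0, 0.4], [0, 0, 0.9], [0, 0, 1], [0, 0, 1], [0, 0, 0.8], [0, 0, 0.4], [0, 0, 0.3], [0, 0, 0], [0, 0, 0], [0, 0, 0], [0, 0, 0], [0, 0, 0]], angular=[[0, 0, 0.011], [0, 0, 0], [0, 0, 0], [0, 0, 0], [0, 0, 0], [0, 0, 0], [0, 0, 0], [0, 0, 0], [0, 0, 0], [0, 0, 0], [0, 0, 0], [0, 0, 0]], hand=[1, 1, 1, 1, 1, 1, 1, 1, 0, 0, 0, 0], grip_force=60)

```text
clock: 11.72
ee_pos: [352.4, 299.8, 13.2]
ee_rot: [-179.8, 0.0, 85.0]
ft_force: [0.7, -0.5, 5.0]
gripper_width: 0.563
gripper_force: 61.0
```

>>> move_arm(slide=[[0, 0, 0], [0, 0, 0], [0, 0, 0], [0, 0, 0]], angular=[[0, 0, 0], [0, 0, 0], [0, 0, 0], [0, 0, 0]], hand=[0, 0, 0, 0])

```text
clock: 12.05
ee_pos: [352.4, 299.8, 13.2]
ee_rot: [-179.8, 0.0, 85.0]
ft_force: [0.6, -0.8, 6.2]
gripper_width: 0.566
gripper_force: 61.0
```

```bash
python3 -c "
from h import *
go(571,262,100,92.3);print(bot.state()['joint_pos'].round(1))"
```

```text
t 12.05 p [352.4 299.8  13.2] rot [-1.798e+02  1.000e-02  8.500e+01] w 0.566 F [ 0.6 -0.8  6.2]
tool-z turn units -0.0811 slides at target yaw [-2.327 10.846 -4.338]
[ -39.1   40.1  -11.9  133.7   47.3   10.2 -100.1]
```

>>> move_arm(slide=[[0, 0, -0.3], [0, 0, -0.6], [0, 0, -0.9], [0, 0, -1], [0, 0, -1], [0, 0, -0.6], [0, 0, 0], [-0.1, 0.45, 0], [-0.194, 0.904, 0], [-0.194, 0.904, 0], [-0.194, 0.904, 0], [-0.194, 0.904, 0]], angular=[[0, 0, 0], [0, 0, 0], [0, 0, 0], [0, 0, 0], [0, 0, -0.041], [0, 0, -0.04], [0, 0, 0], [0, 0, 0], [0, 0, 0], [0, 0, 0], [0, 0, 0], [0, 0, 0]], hand=[0, 0, 0, 0, 0, 0, 0, 0, 0, 0, 0, 0])

```text
clock: 13.05
ee_pos: [435.4, 284.8, 98.8]
ee_rot: [-179.7, 0.1, 92.2]
ft_force: [-0.2, -0.1, -1.4]
gripper_width: 0.566
gripper_force: 62.1
```

>>> move_arm(slide=[[-0.194, 0.904, 0], [-0.194, 0.904, 0], [-0.194, 0.904, 0], [-0.194, 0.904, 0], [-0.194, 0.904, 0], [-0.194, 0.904, 0], [-0.194, 0.904, 0], [-0.1, 0.45, 0], [0, 0, 0], [0, 0, 0], [0, 0, 0]], angular=[[0, 0, 0], [0, 0, 0], [0, 0, 0], [0, 0, 0], [0, 0, 0], [0, 0, 0], [0, 0, 0], [0, 0, 0], [0, 0, 0], [0, 0, 0], [0, 0, 0]], hand=[0, 0, 0, 0, 0, 0, 0, 0, 0, 0, 0])

```text
clock: 13.97
ee_pos: [569.5, 262.3, 98.9]
ee_rot: [-179.7, 0.1, 92.4]
ft_force: [-1.1, 0.3, -0.7]
gripper_width: 0.562
gripper_force: 62.1
```

```bash
python3 -c "
from h import *
go(571,262,17.2,92.3)"
```

```text
t 13.9667 p [569.5 262.3  98.9] rot [-1.7966e+02  5.0000e-02  9.2370e+01] w 0.562 F [-1.1  0.3 -0.7]
tool-z turn units 0.0008 slides at target yaw [-0.016  0.073  4.083]
```

>>> move_arm(slide=[[0, 0.07, 0.4], [0, 0, 0.8], [0, 0, 0.9], [0, 0, 0.8], [0, 0, 0.6], [0, 0, 0.3], [0, 0, 0.12], [0, 0, 0.06], [0, 0, 0], [0, 0, 0]], angular=[[0, 0, 0], [0, 0, 0], [0, 0, 0], [0, 0, 0], [0, 0, 0], [0, 0, 0], [0, 0, 0], [0, 0, 0], [0, 0, 0], [0, 0, 0]], hand=[0, 0, 0, 0, 0, 0, 0, 0, 0, 0])

```text
clock: 14.8
ee_pos: [572.3, 262.3, 20.5]
ee_rot: [-179.8, 0.0, 92.3]
ft_force: [0.2, -0.2, -0.6]
gripper_width: 0.564
gripper_force: 62.0
```

>>> move_arm(slide=[[0, 0, 0.05], [0, 0, 0], [0, 0, 0]], angular=[[0, 0, 0], [0, 0, 0], [0, 0, 0]], hand=[0, 0, 0])

```text
clock: 15.05
ee_pos: [572.1, 262.0, 19.1]
ee_rot: [-179.8, 0.0, 92.3]
ft_force: [-0.1, -0.5, -1.2]
gripper_width: 0.565
gripper_force: 62.0
```

>>> move_arm(slide=[[0, 0, 0.05], [0, 0, 0], [0, 0, 0]], angular=[[0, 0, 0], [0, 0, 0], [0, 0, 0]], hand=[0, 0, 0])

```text
clock: 15.3
ee_pos: [571.9, 262.0, 17.8]
ee_rot: [-179.7, 0.0, 92.3]
ft_force: [-0.3, 0.2, -1.8]
gripper_width: 0.566
gripper_force: 62.0
```

>>> move_arm(slide=[[0, 0, 0.04], [0, 0, 0], [0, 0, 0]], angular=[[0, 0, 0], [0, 0, 0], [0, 0, 0]], hand=[0, 0, 0])

```text
clock: 15.55
ee_pos: [571.9, 262.0, 17.4]
ee_rot: [-179.8, 0.0, 92.3]
ft_force: [-0.5, -1.6, 5.6]
gripper_width: 0.566
gripper_force: 62.7
```

Contact again. I'll release, rise and go to the strip.

>>> move_arm(slide=[[0, 0, 0], [0, 0, 0], [0, 0, 0], [0, 0, -0.3], [0, 0, -0.8], [0, 0, -1], [0, 0, -1], [0, 0, -1], [-0.868, -0.624, 0], [-0.868, -0.624, 0], [-0.868, -0.624, 0], [-0.868, -0.624, 0]], angular=[[0, 0, 0], [0, 0, 0], [0, 0, 0], [0, 0, 0], [0, 0, 0], [0, 0, 0], [0, 0, 0.057], [0, 0, 0.057], [0, 0, 0], [0, 0, 0], [0, 0, 0], [0, 0, 0]], hand=[0.7, 0.9, 0.9, 0.9, 0.9, 0.9, 0.9, 0.9, 0.7, 0.7, 0.7, 0.7])

```text
clock: 16.55
ee_pos: [512.6, 199.6, 99.8]
ee_rot: [-179.8, 0.1, 82.1]
ft_force: [0.3, 0.4, -0.7]
gripper_width: 0.697
gripper_force: 0.0
```

>>> move_arm(slide=[[-0.868, -0.624, 0], [-0.868, -0.624, 0], [-0.868, -0.624, 0], [-0.868, -0.624, 0], [-0.868, -0.624, 0], [0, 0, 0], [0, 0, 0], [0, 0, 0], [0, 0, 0]], angular=[[0, 0, 0], [0, 0, 0], [0, 0, 0], [0, 0, 0], [0, 0, 0], [0, 0, 0], [0, 0, 0], [0, 0, 0], [0, 0, 0]], hand=[0.7, 0.7, 0.7, 0.7, 0.7, 0.7, 0.7, 0.7, 0.7])

```text
clock: 17.3
ee_pos: [440.5, 123.8, 99.9]
ee_rot: [-179.8, 0.0, 82.1]
ft_force: [-0.5, 0.5, -1.0]
gripper_width: 0.701
gripper_force: 0.0
```

```bash
python3 - <<'E'
from h import *
im=viewer.get_image("wrist")
cv2.imwrite("pics/w5.png",cv2.cvtColor(im,cv2.COLOR_RGB2BGR))
c=viewer.camera_params("wrist")
print("pred",proj(box(439,123,-8,26,64,36)[4:],c).round(0).tolist())
go(439,123,14,82)
E
```

```text
pred [[337.0, 170.0], [335.0, 264.0], [296.0, 264.0], [294.0, 170.0]]
t 17.35 p [440.3 123.7  99.8] rot [-1.7979e+02  3.0000e-02  8.2100e+01] w 0.694 F [-0.  -0.1 -0. ]
tool-z turn units 0.0011 slides at target yaw [-0.044 -0.061  4.291]
```

View pics/w5.png

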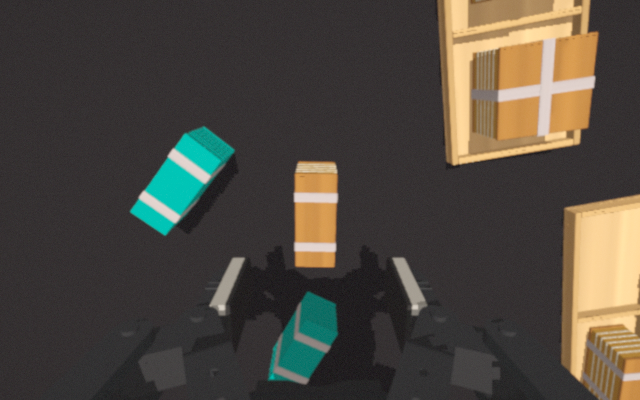

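The strip top is at (294..337, 172..267), aligned with the tool. The turquoise ones are clear of the fingers. I'll descend and grasp.

>>> move_arm(slide=[[-0.12, -0.06, 0.5], [0, 0, 0.9], [0, 0, 1], [0, 0, 0.9], [0, 0, 0.5], [0, 0, 0.3], [0, 0, 0.2], [0, 0, 0], [0, 0, 0], [0, 0, 0], [0, 0, 0], [0, 0, 0]], angular=[[0, 0, 0], [0, 0, 0], [0, 0, 0], [0, 0, 0], [0, 0, 0], [0, 0, 0], [0, 0, 0], [0, 0, 0], [0, 0, 0], [0, 0, 0], [0, 0, 0], [0, 0, 0]], hand=[0.7, 0.7, 0.7, 0.7, 0.7, 0.7, 0.7, 0.7, 0, 0, 0, 0], grip_force=50)

```text
clock: 18.35
ee_pos: [437.9, 120.6, 14.3]
ee_rot: [-179.8, 0.0, 82.1]
ft_force: [0.0, 0.7, 4.0]
gripper_width: 0.286
gripper_force: 49.0
```

>>> move_arm(slide=[[0, 0, 0], [0, 0, 0], [0, 0, 0], [0, 0, 0]], angular=[[0, 0, 0], [0, 0, 0], [0, 0, 0], [0, 0, 0]], hand=[0, 0, 0, 0])

```text
clock: 18.68
ee_pos: [437.9, 120.6, 14.2]
ee_rot: [-179.8, 0.0, 82.1]
ft_force: [-0.5, 0.2, 7.0]
gripper_width: 0.288
gripper_force: 49.4
```

```bash
python3 -c "
from h import *
go(650,51,104,93.2)"
```

```text
t 18.6833 p [437.9 120.6  14.2] rot [-1.798e+02  5.000e-02  8.206e+01] w 0.288 F [-0.5  0.2  7. ]
tool-z turn units -0.1238 slides at target yaw [-4.066 10.394 -4.488]
```

>>> move_arm(slide=[[0, 0, -0.3], [0, 0, -0.7], [0, 0, -0.9], [0, 0, -1], [0, 0, -1], [0, 0, -0.58], [0, 0, 0], [-0.17, 0.433, 0], [-0.339, 0.866, 0], [-0.339, 0.866, 0], [-0.339, 0.866, 0], [-0.339, 0.866, 0]], angular=[[0, 0, 0], [0, 0, 0], [0, 0, 0], [0, 0, 0], [0, 0, -0.062], [0, 0, -0.062], [0, 0, 0], [0, 0, 0], [0, 0, 0], [0, 0, 0], [0, 0, 0], [0, 0, 0]], hand=[0, 0, 0, 0, 0, 0, 0, 0, 0, 0, 0, 0])

```text
clock: 19.68
ee_pos: [518.5, 93.7, 101.6]
ee_rot: [-179.7, 0.1, 93.0]
ft_force: [0.0, 0.3, -0.1]
gripper_width: 0.288
gripper_force: 49.0
```

>>> move_arm(slide=[[-0.339, 0.866, 0], [-0.339, 0.866, 0], [-0.339, 0.866, 0], [-0.339, 0.866, 0], [-0.339, 0.866, 0], [-0.339, 0.866, 0], [-0.339, 0.866, 0], [-0.17, 0.433, 0], [0, 0, 0], [0, 0, 0], [0, 0, 0]], angular=[[0, 0, 0], [0, 0, 0], [0, 0, 0], [0, 0, 0], [0, 0, 0], [0, 0, 0], [0, 0, 0], [0, 0, 0], [0, 0, 0], [0, 0, 0], [0, 0, 0]], hand=[0, 0, 0, 0, 0, 0, 0, 0, 0, 0, 0])

```text
clock: 20.6
ee_pos: [648.8, 51.6, 101.7]
ee_rot: [-179.6, 0.0, 93.3]
ft_force: [-0.2, -0.1, -1.0]
gripper_width: 0.285
gripper_force: 49.0
```

```bash
python3 - <<'E'
from h import *
im=viewer.get_image("wrist")
cv2.imwrite("pics/w6.png",cv2.cvtColor(im,cv2.COLOR_RGB2BGR))
c=viewer.camera_params("wrist")
print("bay top pred",proj(box(650,51,3.2,50,86,8,z0=4)[4:],c).round(0).tolist())
go(650,51,18.2,93.2)
E
```

```text
bay top pred [[357.0, 144.0], [353.0, 260.0], [285.0, 260.0], [282.0, 144.0]]
t 20.65 p [648.9  51.7 102.1] rot [-1.7967e+02  3.0000e-02  9.3280e+01] w 0.287 F [ 0.4  1.  -0.7]
tool-z turn units 0.0009 slides at target yaw [-0.039  0.053  4.194]
```

View pics/w6.png

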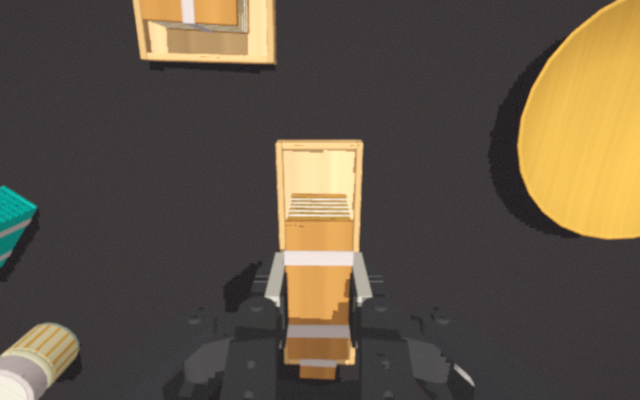

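The bay walls (columns 282 and 357) match, and the far edge is ~4 px nearer than predicted, so I'll shift about 2.5 mm back and lower.

>>> move_arm(slide=[[-0.15, 0.05, 0.4], [0, 0, 0.8], [0, 0, 0.9], [0, 0, 0.8], [0, 0, 0.6], [0, 0, 0.4], [0, 0, 0.15], [0, 0, 0.06], [0, 0, 0], [0, 0, 0]], angular=[[0, 0, 0], [0, 0, 0], [0, 0, 0], [0, 0, 0], [0, 0, 0], [0, 0, 0], [0, 0, 0], [0, 0, 0], [0, 0, 0], [0, 0, 0]], hand=[0, 0, 0, 0, 0, 0, 0, 0, 0, 0])

```text
clock: 21.48
ee_pos: [651.3, 48.2, 20.9]
ee_rot: [-179.8, 0.0, 93.2]
ft_force: [-0.8, 0.3, -0.1]
gripper_width: 0.289
gripper_force: 49.1
```

>>> move_arm(slide=[[0, 0, 0.05], [0, 0, 0], [0, 0, 0]], angular=[[0, 0, 0], [0, 0, 0], [0, 0, 0]], hand=[0, 0, 0])

```text
clock: 21.73
ee_pos: [651.1, 48.0, 19.6]
ee_rot: [-179.8, 0.0, 93.2]
ft_force: [-0.2, 0.3, -0.1]
gripper_width: 0.289
gripper_force: 49.1
```

>>> move_arm(slide=[[0, 0, 0.05], [0, 0, 0], [0, 0, 0]], angular=[[0, 0, 0], [0, 0, 0], [0, 0, 0]], hand=[0, 0, 0])

```text
clock: 21.98
ee_pos: [651.1, 48.0, 18.4]
ee_rot: [-179.8, 0.0, 93.2]
ft_force: [0.9, -0.2, 2.2]
gripper_width: 0.286
gripper_force: 49.4
```

>>> move_arm(slide=[[0, 0, 0.03], [0, 0, 0], [0, 0, 0]], angular=[[0, 0, 0], [0, 0, 0], [0, 0, 0]], hand=[0, 0, 0])

```text
clock: 22.23
ee_pos: [651.1, 48.1, 18.4]
ee_rot: [-179.8, 0.1, 93.2]
ft_force: [-2.4, -2.0, 8.1]
gripper_width: 0.285
gripper_force: 50.0
```

Contact. I'll release, rise and go to the jar.

>>> move_arm(slide=[[0, 0, 0], [0, 0, 0], [0, 0, 0], [0, 0, -0.3], [0, 0, -0.8], [0, 0, -1], [0, 0, -1], [0, 0, -1], [0, 0, -0.4], [-0.671, -0.957, 0], [-0.671, -0.957, 0], [-0.671, -0.957, 0]], angular=[[0, 0, 0], [0, 0, 0], [0, 0, 0], [0, 0, 0], [0, 0, 0], [0, 0, 0], [0, 0, 0], [0, 0, 0], [0, 0, 0.069], [0, 0, 0], [0, 0, 0], [0, 0, 0]], hand=[0.5, 0.6, 0.6, 0.6, 0.6, 0.6, 0.6, 0.6, 0.9, 0.9, 0.9, 0.9])

```text
clock: 23.23
ee_pos: [591.2, 10.8, 108.4]
ee_rot: [-179.8, 0.1, 87.1]
ft_force: [-0.4, 0.2, -1.1]
gripper_width: 0.903
gripper_force: 0.0
```

>>> move_arm(slide=[[-0.671, -0.957, 0], [-0.671, -0.957, 0], [-0.671, -0.957, 0], [-0.671, -0.957, 0], [-0.671, -0.957, 0], [-0.671, -0.957, 0], [-0.671, -0.957, 0], [-0.671, -0.957, 0], [0, 0, 0], [0, 0, 0], [0, 0, 0], [0, 0, 0]], angular=[[0, 0, 0], [0, 0, 0], [0, 0, 0], [0, 0, 0], [0, 0, 0], [0, 0, 0], [0, 0, 0], [0, 0, 0], [0, 0, 0], [0, 0, 0], [0, 0, 0], [0, 0, 0]], hand=[0.9, 0.9, 0.9, 0.9, 0.9, 0.9, 0.9, 0.9, 0.9, 0.9, 0.9, 0.9])

```text
clock: 24.23
ee_pos: [434.7, -87.7, 108.9]
ee_rot: [-179.8, 0.0, 87.1]
ft_force: [0.5, 0.4, -0.8]
gripper_width: 0.903
gripper_force: 0.0
```

```bash
python3 - <<'E'
from h import *
im=viewer.get_image("wrist")
cv2.imwrite("pics/w7.png",cv2.cvtColor(im,cv2.COLOR_RGB2BGR))
c=viewer.camera_params("wrist")
p=proj(box(433.2,-88.3,0,42,42,50,True)[40:],c);print("lid pred",p.min(0).round(),p.max(0).round())
go(433.2,-88.3,18,87)
E
```

```text
lid pred [281. 190.] [349. 252.]
t 24.2833 p [434.5 -87.7 108.8] rot [-1.798e+02  3.000e-02  8.707e+01] w 0.9 F [-0.2  0.5  0.8]
tool-z turn units 0.0008 slides at target yaw [-0.035 -0.063  4.542]
```

View pics/w7.png

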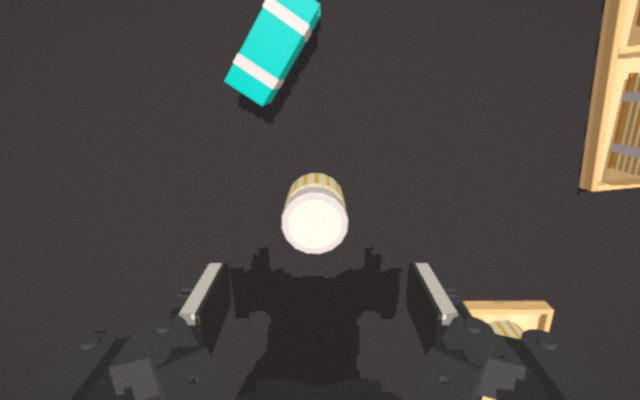

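The lid is at (281..348, 190..252), exactly as predicted. I'll descend and grasp the jar.

>>> move_arm(slide=[[-0.03, -0.06, 0.5], [0, 0, 0.9], [0, 0, 1], [0, 0, 0.9], [0, 0, 0.7], [0, 0, 0.4], [0, 0, 0.14], [0, 0, 0], [0, 0, 0], [0, 0, 0], [0, 0, 0], [0, 0, 0]], angular=[[0, 0, 0], [0, 0, 0], [0, 0, 0], [0, 0, 0], [0, 0, 0], [0, 0, 0], [0, 0, 0], [0, 0, 0], [0, 0, 0], [0, 0, 0], [0, 0, 0], [0, 0, 0]], hand=[0.9, 0.9, 0.9, 0.9, 0.9, 0.9, 0.9, 0.9, 0, 0, 0, 0], grip_force=40)

```text
clock: 25.28
ee_pos: [432.1, -89.1, 18.6]
ee_rot: [-179.8, 0.0, 87.0]
ft_force: [-0.2, 0.6, 3.8]
gripper_width: 0.48
gripper_force: 39.8
```

>>> move_arm(slide=[[0, 0, 0], [0, 0, 0], [0, 0, 0], [0, 0, 0]], angular=[[0, 0, 0], [0, 0, 0], [0, 0, 0], [0, 0, 0]], hand=[0, 0, 0, 0])

```text
clock: 25.62
ee_pos: [432.0, -89.1, 18.6]
ee_rot: [-179.8, 0.1, 87.0]
ft_force: [-1.0, 0.9, 6.3]
gripper_width: 0.48
gripper_force: 39.8
```

```bash
python3 -c "
from h import *
go(576.6,-292.5,108,87)"
```

```text
t 25.6167 p [432.  -89.1  18.6] rot [-1.7982e+02  5.0000e-02  8.7000e+01] w 0.48 F [-1.   0.9  6.3]
tool-z turn units -0.0 slides at target yaw [-9.777  7.75  -4.47 ]
```

>>> move_arm(slide=[[0, 0, -0.3], [0, 0, -0.7], [0, 0, -0.9], [0, 0, -1], [0, 0, -1], [0, 0, -0.5], [-0.3, 0.24, 0], [-0.815, 0.646, 0], [-0.815, 0.646, 0], [-0.815, 0.646, 0], [-0.815, 0.646, 0], [-0.815, 0.646, 0]], angular=[[0, 0, 0], [0, 0, 0], [0, 0, 0], [0, 0, 0], [0, 0, 0], [0, 0, 0], [0, 0, 0], [0, 0, 0], [0, 0, 0], [0, 0, 0], [0, 0, 0], [0, 0, 0]], hand=[0, 0, 0, 0, 0, 0, 0, 0, 0, 0, 0, 0])

```text
clock: 26.62
ee_pos: [497.2, -181.7, 105.0]
ee_rot: [-179.7, 0.1, 87.0]
ft_force: [0.1, 0.2, -1.0]
gripper_width: 0.479
gripper_force: 40.6
```

>>> move_arm(slide=[[-0.815, 0.646, 0], [-0.815, 0.646, 0], [-0.815, 0.646, 0], [-0.815, 0.646, 0], [-0.815, 0.646, 0], [-0.815, 0.646, 0], [-0.5, 0.4, 0], [0, 0, 0], [0, 0, 0], [0, 0, 0], [0, 0, 0]], angular=[[0, 0, 0], [0, 0, 0], [0, 0, 0], [0, 0, 0], [0, 0, 0], [0, 0, 0], [0, 0, 0], [0, 0, 0], [0, 0, 0], [0, 0, 0], [0, 0, 0]], hand=[0, 0, 0, 0, 0, 0, 0, 0, 0, 0, 0])

```text
clock: 27.53
ee_pos: [576.1, -291.1, 105.1]
ee_rot: [-179.7, 0.0, 87.1]
ft_force: [-0.3, -0.0, -0.5]
gripper_width: 0.481
gripper_force: 40.6
```

```bash
python3 - <<'E'
from h import *
im=viewer.get_image("wrist")
cv2.imwrite("pics/w8.png",cv2.cvtColor(im,cv2.COLOR_RGB2BGR))
c=viewer.camera_params("wrist")
print("bay top pred",proj(box(576.6,-292.5,-3,66,66,8,z0=4)[4:],c).round(0).tolist())
go(576.6,-292.5,22.6,87)
E
```

```text
bay top pred [[367.0, 159.0], [362.0, 247.0], [274.0, 246.0], [270.0, 159.0]]
t 27.5833 p [ 576.2 -291.1  105.3] rot [-1.797e+02  5.000e-02  8.709e+01] w 0.476 F [-0.   0.1 -0.5]
tool-z turn units 0.001 slides at target yaw [-0.067  0.023  4.135]
```

View pics/w8.png

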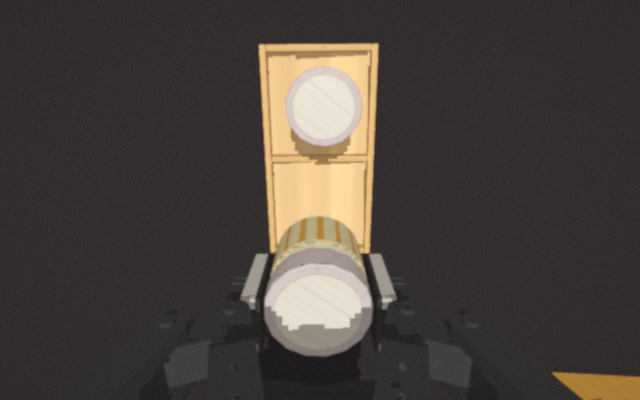

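The divider is at row ~160 and the walls at columns 271 and 367, as predicted. I'll lower the jar.

>>> move_arm(slide=[[-0.11, 0, 0.4], [0, 0, 0.8], [0, 0, 0.9], [0, 0, 0.8], [0, 0, 0.6], [0, 0, 0.35], [0, 0, 0.12], [0, 0, 0.06], [0, 0, 0], [0, 0, 0]], angular=[[0, 0, 0], [0, 0, 0], [0, 0, 0], [0, 0, 0], [0, 0, 0], [0, 0, 0], [0, 0, 0], [0, 0, 0], [0, 0, 0], [0, 0, 0]], hand=[0, 0, 0, 0, 0, 0, 0, 0, 0, 0])

```text
clock: 28.42
ee_pos: [576.7, -294.4, 25.5]
ee_rot: [-179.8, 0.1, 87.0]
ft_force: [0.0, 0.7, -0.2]
gripper_width: 0.481
gripper_force: 40.6
```

>>> move_arm(slide=[[0, 0, 0.05], [0, 0, 0], [0, 0, 0]], angular=[[0, 0, 0], [0, 0, 0], [0, 0, 0]], hand=[0, 0, 0])

```text
clock: 28.67
ee_pos: [576.3, -294.4, 24.2]
ee_rot: [-179.8, 0.1, 87.0]
ft_force: [-1.0, -0.8, -0.4]
gripper_width: 0.479
gripper_force: 40.6
```

>>> move_arm(slide=[[0, 0, 0.05], [0, 0, 0], [0, 0, 0]], angular=[[0, 0, 0], [0, 0, 0], [0, 0, 0]], hand=[0, 0, 0])

```text
clock: 28.92
ee_pos: [576.2, -294.3, 22.8]
ee_rot: [-179.7, 0.1, 87.0]
ft_force: [0.3, 0.7, -0.9]
gripper_width: 0.48
gripper_force: 40.6
```

>>> move_arm(slide=[[0, 0, 0.03], [0, 0, 0], [0, 0, 0]], angular=[[0, 0, 0], [0, 0, 0], [0, 0, 0]], hand=[0, 0, 0])

```text
clock: 29.17
ee_pos: [576.2, -294.3, 22.8]
ee_rot: [-179.7, 0.1, 87.0]
ft_force: [-1.9, 0.4, 5.1]
gripper_width: 0.478
gripper_force: 41.2
```

Contact. I'll release, rise, back off to the side and take a last look.

>>> move_arm(slide=[[0, 0, 0], [0, 0, 0], [0, 0, 0], [0, 0, 0], [0, 0, -0.3], [0, 0, -0.8], [0, 0, -1], [0, 0, -1], [0, 0, -1], [0, 0, -1], [-1, 0, 0], [-1, 0, 0]], angular=[[0, 0, 0], [0, 0, 0], [0, 0, 0], [0, 0, 0], [0, 0, 0], [0, 0, 0], [0, 0, 0], [0, 0, 0], [0, 0, 0], [0, 0, 0], [0, 0, 0], [0, 0, 0]], hand=[0.7, 0.85, 0.85, 0.85, 0.85, 0.85, 0.85, 0.85, 0.85, 0.85, 0.85, 0.85])

```text
clock: 30.17
ee_pos: [575.9, -333.5, 126.7]
ee_rot: [-179.9, 0.1, 87.2]
ft_force: [0.3, -0.2, -0.1]
gripper_width: 0.848
gripper_force: 0.0
```

>>> move_arm(slide=[[-1, 0, 0], [-1, 0, 0], [-1, 0, 0], [-1, 0, 0], [-1, 0, 0], [-1, 0, 0], [-1, 0, 0], [-1, 0, 0], [0, 0, 0], [0, 0, 0], [0, 0, 0], [0, 0, 0]], angular=[[0, 0, 0], [0, 0, 0], [0, 0, 0], [0, 0, 0], [0, 0, 0], [0, 0, 0], [0, 0, 0], [0, 0, 0], [0, 0, 0], [0, 0, 0], [0, 0, 0], [0, 0, 0]], hand=[0.85, 0.85, 0.85, 0.85, 0.85, 0.85, 0.85, 0.85, 0.85, 0.85, 0.85, 0.85])

```text
clock: 31.17
ee_pos: [566.8, -492.4, 124.7]
ee_rot: [-179.8, 0.0, 87.1]
ft_force: [0.4, -0.3, -0.4]
gripper_width: 0.846
gripper_force: 0.0
```

```bash
python3 - <<'E'
from h import *
im=cv2.cvtColor(viewer.get_image("top"),cv2.COLOR_RGB2BGR)
cv2.imwrite("pics/c2.png",cv2.resize(im[95:300,195:495],None,fx=2.6,fy=2.6,interpolation=cv2.INTER_CUBIC))
E
```

```text
(no output)
```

View pics/c2.png

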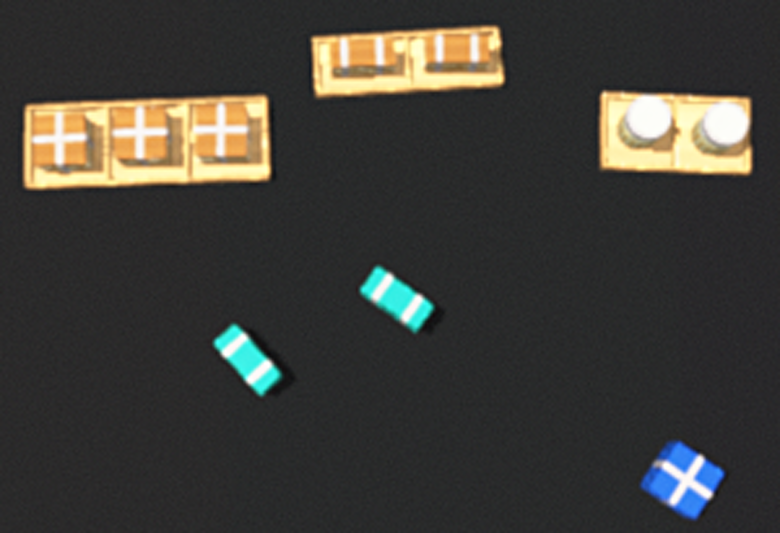

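All four packs sit upright in their bays: squares at (140,132) and (221,130), the strip at (365,50) and the jar at (722,125). The packed ones and the look-alikes haven't moved. I'll hand in.

```bash
python3 -c "
from rig import bot
print(bot.hand_in())"
```

```text
the job is handed in; nothing more can be done
None
```

All four loose packs are in free bays of their matching trays, set down gently, and the job was handed in at about 31 s of the 93 s allowed; the hand-in returned no verdict.

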